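Put the test weights back into their block

ROBOT

A 6-joint arm with a two-finger parallel gripper is mounted at the origin on a cart in front of the work surface, level with it; the furniture and walls round the work are solid. World frame = base frame: x ahead of the robot, y to its left, z up, the work surface at z = 0. Lengths are in m, angles in rad, forces in N, time in s.
With the tool pointing down it reaches from about 0.35 to 0.85 m from the base axis. Payload 8.1 kg.
Tool frame: the origin (TCP) lies at the very end of the fingers, on their centre line; the grasp point (between the pads) lies 19 mm behind it; z points along the fingers, y is the direction in which the jaws open and shut (so a half turn about z gives the same grasp; the last joint's range is limited). The gripper opens to 85 mm and grips with 20 to 120 N. Pads are 22 mm wide; open, the fingers measure 114 mm over their backs; the gripper's body (76 mm by 85 mm) begins 54 mm behind the grasp point. The pads swing forward as they close: fully open they stand 13 mm farther back than shut.
Start: joints at [1.042, 0.13, 1.488, -0, 1.523, -0.085], TCP at [0.258, 0.542, 0.231] pointing down, gripper open.
Joint ranges: [-2.96, 2.96], [-0.89, 2.26], [0.02, 2.5], [-1.34, 4.48], [0, 2.73], [-2.66, 2.66]. Speed limits (rad/s): [2.39, 2.39, 2.79, 3.14, 3.14, 3.14].

INTERFACE

Orientations are given as a unit quaternion [w, x, y, z].
In Python, from rig import ctrl, cams gives the robot as it stands. The module is installed in compiled form; this text tells all that it offers.
- The arm moves only by the tool move_arm, never from a script. Its argument "series" is a list of rows, each a list of 4 numbers: the shift along the tool's x, y, z scaled (see below), then the turn about the tool's z scaled (see below). In form: [[x, y, z, yaw], ...]. A call has 1 to 12 rows; each row shifts and turns the commanded pose from where the row before left it, along the tool's axes as they then stand; what a row does not reach is not made up. The controller multiplies each number of a shift by 0.02 m and each number of a turn by 6 degrees. A row lasts 1/12 s, in which the tool goes at most 41.7 mm and 7.16 degrees, less where a joint would pass 70% of its speed; a pose out of reach is approached as far as the arm can. A call with a number of a shift or a turn outside -1 to 1 is refused whole. A call with a gripper value outside its range is refused whole. "jaw" is the opening, from 0 (shut) to 1 (fully open), set as the call begins (left out, the last holds). The fingers move at their own pace and stop on an object; "force" is the grip in N (left out, the last holds). Time passes only in rows, so rows that do not move let the fingers close. It gives the time, the measured TCP pose, the force and the opening at its end, in the units of the state.
- ctrl.read_state(): the state, without advancing time (a new reading comes with each control period).
- cams.camera(name): name is "side" or "top" or "wrist"; returns a dict with "image" (480x640x3 uint8, red, green, blue), "vertical_fov" (degrees; the focal length in pixels is half the picture's height over the tangent of half this angle, whatever the lens; pixels are square), "cx", "cy" (the principal point, pixels), "R" (3x3) and "t" (3): a world point X has camera coordinates R X + t. Camera axes: x right, y down, z forward; pixel columns grow to the right and rows downward; lengths in m; the calibration is good to about 2 mm. The wrist camera is an equidistant fisheye: a pixel r from the principal point sees the ray r / f radians off the axis. A picture is of the moment at which its call begins. There is no depth.
- ctrl.finish_job(): hands the job in, once; it reports no verdict.
The state is a dict: "time": time; "qpos": joint angles; "qvel": joint speeds; "effort": joint torques, N m; "position": TCP position; "orientation": TCP orientation; "force": force on the tool from outside, world axes, zero at the start; "torque": the same for the moment, N m; "finger_gap": opening from 0.0 (shut) to 1.0 (fully open).
Only numpy, scipy, OpenCV 4.12 (cv2) and the standard library are available. Lean on these libraries where they do the work, as an engineer would, in place of code of your own. Each camera call takes 0.05 s, during which the arm holds its last target. There are 200 camera calls.

TASK

The balance check is finished: put the four loose knob-topped test weights back into the bored wooden weight block, each upright and fully down in the bore drilled for it (the widest weight in the widest bore, and so on down to the smallest). Lower each one in rather than dropping it, and knock none over. The two weights with a wire hook on top belong to another set: leave them where they stand, and leave the tape roll and the moisture tin alone too.

Things in the scene. Friction and masses are not known exactly. Their poses are not given: they have to be found in the camera images.
- weight_large: Largest knob-topped steel test weight, loose, upright: cylinder 40 mm across, 47 mm tall, then a narrower neck, then a round knob 29 mm across, 16 mm tall; 70 mm tall in all, about 500 g. Origin: centre of its underside; z: up. Its bore: 46 mm wide, at block y = -65 mm; seated, its underside is 11 mm above the block's underside, its top 35 mm above the block's top.
- weight_medium: Second largest knob-topped steel test weight, loose, upright: cylinder 32 mm across, 36 mm tall, then a narrower neck, then a round knob 24 mm across, 12 mm tall; 54 mm tall in all, about 200 g. Origin: centre of its underside; z: up. Its bore: 38 mm wide, at block y = -12 mm; seated, its underside is 14 mm above the block's underside, its top 22 mm above the block's top.
- weight_small: Third largest knob-topped steel test weight, loose, upright: cylinder 26 mm across, 27 mm tall, then a narrower neck, then a round knob 20 mm across, 10 mm tall; 42 mm tall in all, about 100 g. Origin: centre of its underside; z: up. Its bore: 32 mm wide, at block y = 34 mm; seated, its underside is 23 mm above the block's underside, its top 19 mm above the block's top.
- weight_smallest: Smallest knob-topped steel test weight, loose, upright: cylinder 20 mm across, 19 mm tall, then a narrower neck, then a round knob 16 mm across, 9 mm tall; 32 mm tall in all, about 50 g. Origin: centre of its underside; z: up. Its bore: 26 mm wide, at block y = 74 mm; seated, its underside is 29 mm above the block's underside, its top 15 mm above the block's top.
- weight_block: Fixed pale wooden block, 72 x 204 mm, 46 mm high (10 mm base board 82 x 214), turned any way. Origin: centre of its underside; x across, y along it, z up. Four chamfered round bores from its top, at x = 0, y = -65, -12, 34, 74 mm: widths 46, 38, 32, 26 mm (6 mm over their weights), depths 35, 32, 23, 17 mm. Its empty cover, an open wooden box, lies farther left, not needed.
- hook_weight_big: Look-alike that does not belong: straight steel cylinder 36 mm across and 46 mm tall with a flat top, a dark band round it and a bent wire hook (26 mm high) on top, no knob. Loose. Origin: centre of its underside; z: up.
- hook_weight_little: Look-alike that does not belong: straight steel cylinder 24 mm across and 32 mm tall with a flat top, a dark band round it and a bent wire hook (24 mm high) on top, no knob. Loose. Origin: centre of its underside; z: up.
- tape_roll: Bystander: roll of beige adhesive tape lying flat, 103 mm across, 25 mm high, loose. Origin: centre of its underside.
- moisture_tin: Bystander: round aluminium tin with its lid on, 67 mm across, 44 mm high, loose. Origin: centre of its underside.
Mind the look-alikes: they are no part of the job. What is shaped like the hook_weight_little but blue or yellow is not meant.

How it is judged:
By the outcome, as a careful person would: the job done as asked, in the order asked, and still so for the second after the job is handed in, with the robot touching nothing.
It also fails if it takes over 93 s, if anything falls off the work surface, if the arm or the gripper's body presses on something with over 40 N, if the wrist force passes 120 N, or if a joint passes its speed limit or range.

## Working session

There is one attempt and no reset: what is moved stays moved. The work goes in short steps, Python scripts to look and compute and a tool call to move; the robot and the scene stay as the last step left them, time stands still between calls to the robot, and variables do not carry over. Pictures are saved under pics/ and viewed, about 12 in all and at most 16, crops included, and the job is handed in when it is done.

Besides the shell and the picture viewer there is one more tool, called after "Call:" as name(argument=value, ...) on one line, values as JSON. move_arm: Moves the arm, as the interface text tells. Its arguments: {"type":"object","properties":{"series":{"type":"array"},"jaw":{"type":"number"},"force":{"type":"number"}},"required":["series"]}

```bash
mkdir -p pics
cat > h.py <<'E'
import numpy as np,cv2
from rig import ctrl,cams
def grab(n,fn):
    c=cams.camera(n); cv2.imwrite(f'pics/{fn}.png',c['image'][:,:,::-1])
    np.savez(f'pics/{fn}.npz',**{k:v for k,v in c.items()}); return c
def load(fn): return dict(np.load(f'pics/{fn}.npz'))
def foc(c): return 240/np.tan(np.radians(float(c['vertical_fov']))/2)
def ray(c,u,v,fish=False):
    f=foc(c); x=(u-c['cx'])/f; y=(v-c['cy'])/f
    if fish:
        r=np.hypot(x,y); s=np.sin(r)/r if r>1e-9 else 1; d=np.array([x*s,y*s,np.cos(r)])
    else: d=np.array([x,y,1.])
    R=c['R']; return -R.T@c['t'], R.T@d/np.linalg.norm(d)
def plane(c,u,v,z,fish=False):
    o,d=ray(c,u,v,fish); return o+d*(z-o[2])/d[2]
def proj(c,X,fish=False):
    p=c['R']@np.asarray(X,float)+c['t']; f=foc(c)
    if fish:
        r=np.hypot(p[0],p[1]); th=np.arctan2(r,p[2]); q=p[:2]/r*th
    else: q=p[:2]/p[2]
    return q*f+[c['cx'],c['cy']]
def tri(rs):
    A=0;b=0
    for o,d in rs:
        M=np.eye(3)-np.outer(d,d);A=A+M;b=b+M@o
    X=np.linalg.solve(A,b); return X,[np.linalg.norm((np.eye(3)-np.outer(d,d))@(X-o)) for o,d in rs]
E
python3 - <<'E'
from h import *
for n in('top','side','wrist'):
    c=grab(n,n+'0'); print(n,c['vertical_fov'],c['cx'],c['cy'],(-c['R'].T@c['t']).round(3),c['R'].round(2).tolist())
print(ctrl.read_state())
E
```

```text
top 46.99283331703242 321.9608262377591 237.3541730881754 [0.38  0.156 1.296] [[0.0, -1.0, -0.0], [-0.99, -0.0, -0.13], [0.13, 0.0, -0.99]]
side 47.04761967088604 315.923900271138 243.37175888649787 [-0.054 -0.652  0.669] [[0.83, -0.56, 0.02], [-0.28, -0.44, -0.85], [0.49, 0.7, -0.52]]
wrist 65.70646984690485 312.4913263029331 241.26770030370534 [0.191 0.572 0.373] [[0.43, 0.9, -0.0], [0.87, -0.41, 0.29], [0.26, -0.12, -0.96]]
{'time': 0.15, 'qpos': array([ 1.04160364e+00,  1.31006620e-01,  1.48901217e+00, -1.39001290e-05,
        1.52299701e+00, -8.54257194e-02]), 'qvel': array([ 0.00013442, -0.00104408, -0.00350773,  0.00050924, -0.00126038,
       -0.00067976]), 'effort': array([-2.73699343e-04, -5.70057535e+01, -5.01162422e+01, -1.92788275e-04,
        9.47994296e-03, -9.88951479e-05]), 'position': array([0.25739517, 0.54152624, 0.23048341]), 'orientation': array([-2.08630506e-04,  2.20066940e-01,  9.75484513e-01, -6.80336061e-04]), 'force': array([-0.09491961, -0.43548238, -0.35844254]), 'torque': array([ 0.05773144, -0.01038867, -0.00768049]), 'finger_gap': 0.9975091585587429}
```

View pics/top0.png

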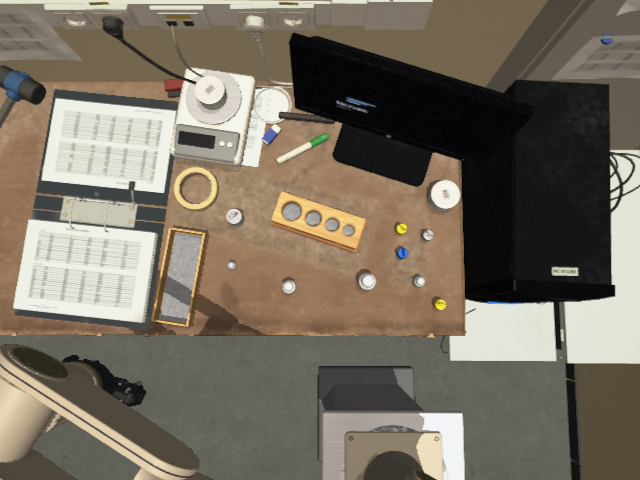

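View pics/side0.png

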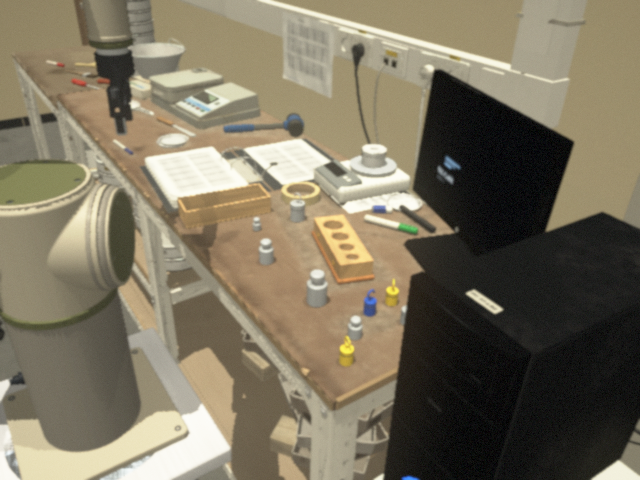

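Top view: the loose pieces are at (234,216), (232,265), (289,286), (367,281), (419,281), (428,235). The blue and yellow pieces are at (402,253), (401,229) and (440,304). The block is at (318,221), the tape at (195,188), the tin at (444,194). I'll check the candidates in close crops.

Run:
```python
from h import *
t=cv2.imread('pics/top0.png');s=cv2.imread('pics/side0.png')
a=cv2.resize(t[180:320,205:455],(800,448),interpolation=cv2.INTER_CUBIC)
cv2.imwrite('pics/tc.png',a)
cv2.imwrite('pics/sc.png',cv2.resize(s[170:370,230:430],(600,600),interpolation=cv2.INTER_CUBIC))
```

```text
(no output)
```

View pics/tc.png

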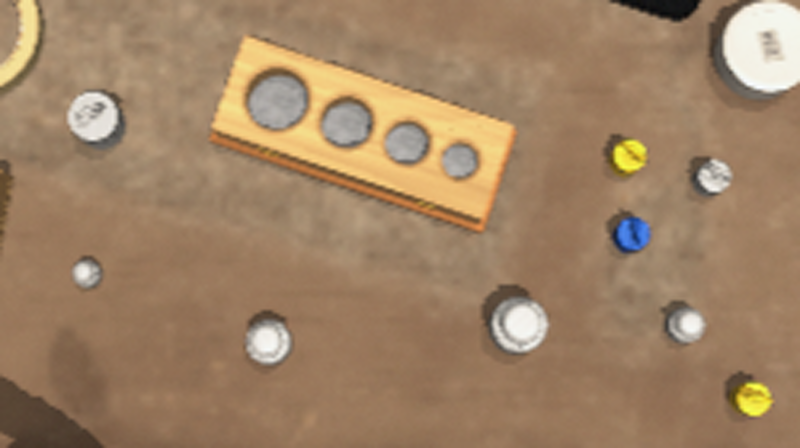

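View pics/sc.png

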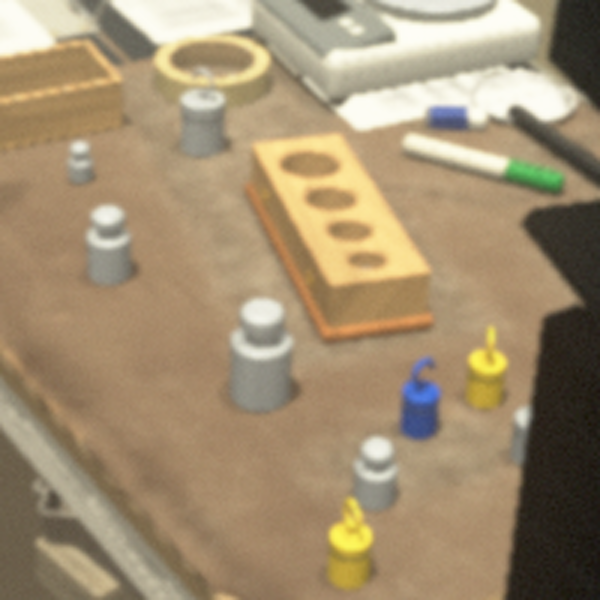

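The crops show four knob-topped weights. By size: large (367,281), medium (289,286), small (419,281), smallest (232,265). Flat-topped with hooks, so left alone: big (234,216), little (428,235), and the blue and yellow ones. Next I triangulate knobs and bores from both views.

Run:
```python
from h import *
T=load('top0');S=load('side0')
def blobs(img,box,mask):
    x0,y0,x1,y1=box; m=mask(img[y0:y1,x0:x1]).astype(np.uint8)
    n,l,st,ce=cv2.connectedComponentsWithStats(m); return [(ce[i]+[x0,y0],st[i],l==i) for i in range(1,n) if st[i][4]>12]
hsv=lambda im:cv2.cvtColor(im,cv2.COLOR_RGB2HSV).astype(int)
K=4
def up(im,b): 
    x0,y0,x1,y1=b; return cv2.resize(im[y0:y1,x0:x1],None,fx=K,fy=K,interpolation=cv2.INTER_CUBIC)
seed={'large':((367,281),(317,288),15),'medium':((289,286),(266,251),12),'small':((419,281),(355,328),10.),'smallest':((232,265),(256.5,224),9)}
for n,(t,s,_) in seed.items():
    r=14; b=(t[0]-r,t[1]-r,t[0]+r,t[1]+r); h=hsv(up(T['image'],b))
    # knob: brightest region, low sat
    low=(h[...,1]<60)
    v=h[...,2]*low; pk=np.percentile(v[low],95)
    m=(v>pk*0.93).astype(np.uint8)
    nn,l,st,ce=cv2.connectedComponentsWithStats(m); i=1+np.argmax(st[1:,4]); tc=(ce[i]+.5)/K-.5+[b[0],b[1]]
    cn=cv2.findContours((l==i).astype(np.uint8),0,2)[0][0]; (ex,ey),rad=cv2.minEnclosingCircle(cn)
    tce=(np.array([ex,ey])+.5)/K-.5+[b[0],b[1]]
    # side mask
    sx,sy=int(s[0]),int(s[1]); r=26; b=(sx-r,sy-r,sx+r,sy+r); h=hsv(up(S['image'],b))
    m=((h[...,1]<60)&(h[...,2]>70)).astype(np.uint8)
    nn,l,st,ce=cv2.connectedComponentsWithStats(m); i=l[r*K,r*K]
    w=[( (np.where(l[y]==i)[0].min()+np.where(l[y]==i)[0].max())/2, np.ptp(np.where(l[y]==i)[0]),y) for y in range(l.shape[0]) if (l[y]==i).any()]
    w=np.array(w); w_=w[:,1]/K
    print(n,'top',tc.round(1),tce.round(1),'r',round(rad/K,1),'side stat',(st[i]/K).round(1), 'widths',w_[::4].round(0).astype(int).tolist(),'ytop',w[0,2]/K+b[1],'xc',(w[::8,0]/K+b[0]).round(1).tolist())
for nm,c,b,K2 in(('top',T,(270,185,370,255),4),('side',S,(305,205,380,290),4)):
    h=hsv(up(c['image'],b)); wood=((h[...,1]>110)&(h[...,2]>130)).astype(np.uint8)
    cs,hi=cv2.findContours(wood,cv2.RETR_CCOMP,cv2.CHAIN_APPROX_NONE)
    for k,q in enumerate(cs):
        if hi[0][k][3]>=0 and cv2.contourArea(q)>300:
            e=cv2.fitEllipse(cv2.convexHull(q)); print(nm,((np.array(e[0])+.5)/4-.5+[b[0],b[1]]).round(2),(np.array(e[1])/4).round(1),round(e[2]))
```

```text
large top [367.8 280.5] [367.8 280.6] r 5.0 side stat [  15.5    6.8   21.8   38.8 2740.2] widths [3, 10, 12, 14, 15, 16, 16, 16, 15, 14, 15, 17, 19, 20, 21, 22, 22, 21, 20, 20, 20, 20, 20, 20, 19, 19, 20, 20, 20, 20, 20, 20, 20, 20, 19, 17, 15, 12, 8] ytop 268.75 xc [316.9, 317.5, 317.2, 317.4, 317.5, 317.0, 316.8, 317.1, 317.2, 317.0, 317.0, 316.9, 316.9, 316.5, 316.8, 316.6, 316.5, 316.8, 316.6, 316.4]
medium top [287.8 286. ] [287.8 286.1] r 3.7 side stat [  18.5   13.    15.5   27.2 1367.8] widths [1, 8, 10, 11, 12, 12, 11, 11, 12, 14, 15, 15, 15, 14, 14, 14, 14, 14, 14, 14, 14, 14, 14, 14, 13, 12, 9, 0] ytop 238.0 xc [266.1, 266.0, 265.9, 265.9, 265.6, 265.9, 266.0, 266.0, 266.1, 266.1, 266.4, 266.5, 266.4, 265.9]
small top [420.6 280.8] [420.6 280.8] r 2.8 side stat [  18.2   13.    16.2   25.5 1270.5] widths [2, 8, 10, 11, 12, 12, 12, 12, 13, 15, 15, 16, 15, 15, 15, 14, 14, 14, 14, 14, 14, 12, 11, 10, 8, 4] ytop 315.0 xc [355.6, 355.8, 355.6, 355.6, 354.9, 355.1, 355.4, 355.1, 355.0, 354.9, 355.0, 355.4, 355.2]
smallest top [230.5 264.6] [230.5 264.6] r 1.9 side stat [ 22.5  18.5   8.5  14.8 407.2] widths [0, 5, 6, 7, 7, 6, 7, 8, 8, 8, 8, 8, 8, 7, 4] ytop 216.5 xc [256.1, 256.5, 256.4, 256.6, 256.6, 256.6, 257.0, 256.6]
top [314.38 235.37] [ 2.3 52.1] 108
top [348.15 229.87] [11.5 12.1] 96
top [331.7  224.46] [13.7 14.5] 90
top [312.88 218.09] [16.1 16.8] 72
top [291.21 210.82] [19.5 20.1] 69
```

Run:
```python
from h import *
T=load('top0');S=load('side0')
for n,t,s in (('large',(367.8,280.5),(317.2,275.5)),('medium',(288.8,286.3),(265.9,243)),('small',(420,281),(355.6,319.8)),('smallest',(231.5,265),(256.4,219.5))):
    X,e=tri([ray(T,*t),ray(S,*s)]); print(n,X.round(4),np.array(e).round(4))
s=ctrl.read_state();print('tcp',s['position'])
bs=[(291.21,210.82),(312.88,218.09),(331.7,224.46),(348.15,229.87)]
P=np.array([plane(T,*b,.046) for b in bs]);print(P.round(4)); d=np.diff(P,axis=0);print(np.linalg.norm(d,axis=1).round(4))
s=cv2.imread('pics/side0.png');cv2.imwrite('pics/w0.png',cv2.imread('pics/wrist0.png'))
R=load('wrist0');q=ctrl.read_state()
# camera in tool frame
from scipy.spatial.transform import Rotation as Ro
o=q['orientation'];Rt=Ro.from_quat([o[1],o[2],o[3],o[0]]).as_matrix();print('tool axes',Rt.round(3).tolist());print('cam in tool',(Rt.T@(-R['R'].T@R['t']-q['position'])).round(4))
```

```text
large [0.4449 0.0582 0.0654] [0.0001 0.0001]
medium [0.4324 0.2348 0.0507] [0.0001 0.0001]
small [ 0.4459 -0.0627  0.0399] [0.0005 0.0005]
smallest [0.4818 0.3682 0.0308] [0.0001 0.0001]
tcp [0.25739517 0.54152624 0.23048341]
[[0.6056 0.2312 0.046 ]
 [0.5888 0.1813 0.046 ]
 [0.574  0.1381 0.046 ]
 [0.5616 0.1005 0.046 ]]
[0.0527 0.0456 0.0396]
tool axes [[-0.903, 0.429, -0.001], [0.429, 0.903, -0.001], [0.0, -0.001, -1.0]]
cam in tool [ 0.0736 -0.001  -0.1424]
```

View pics/wrist0.png

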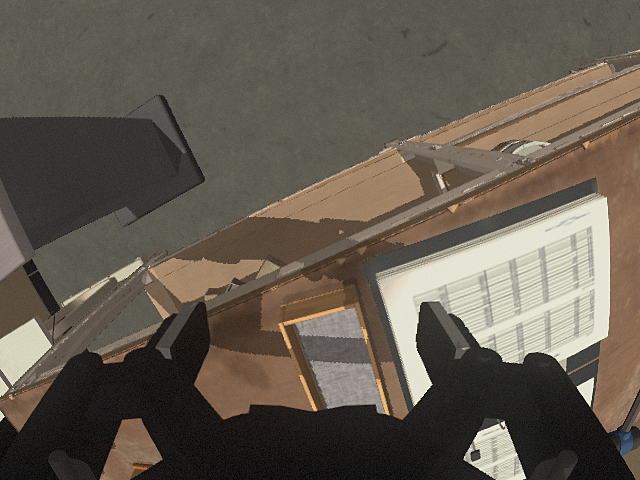

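The wrist view shows only the cover and the fingers so far; the weights are out of frame. A tool yaw of 71.4° puts the jaw across the block, so I'll keep that yaw for every pick and place. I start with the smallest weight.

Call:
move_arm(series=[[0,0,0,1],[0,0,0,1],[0,0,0,1],[0,0,0,1],[0,0,0,1],[0,0,0,1],[0,0,0,1],[0,0,0,1],[0,0,0,1],[0,0,0,1],[0,0,0,1],[0,0,0,1]], jaw=1, force=30)

```text
time: 1.15
position: [0.2575, 0.5417, 0.2308]
orientation: [0.0, 0.753, 0.658, -0.0]
force: [-0.7, 0.5, -0.2]
finger_gap: 0.999
```

Call:
move_arm(series=[[0,0,0,1],[0,0,0,0.87],[-0.33,0.96,0,0],[-0.33,0.96,0,0],[-0.33,0.96,0,0],[-0.33,0.96,0,0],[-0.33,0.96,0,0],[-0.33,0.96,0,0],[-0.33,0.96,0,0],[-0.33,0.96,0,0],[-0.33,0.96,0,0],[-0.33,0.96,0,0]])

```text
time: 2.15
position: [0.419, 0.4171, 0.2309]
orientation: [0.0, 0.812, 0.583, -0.0]
force: [-0.2, 0.3, 0.3]
finger_gap: 0.999
```

Call:
move_arm(series=[[-0.33,0.96,0,0],[-0.33,0.96,0,0],[-0.33,0.96,0,0],[-0.33,0.92,0,0],[0,0,0,0],[0,0,0,0]])

```text
time: 2.65
position: [0.4824, 0.3679, 0.2308]
orientation: [-0.0, 0.813, 0.582, -0.0]
force: [0.4, 0.4, 0.8]
finger_gap: 0.997
```

```bash
cat >> h.py <<'E'
from scipy.spatial.transform import Rotation as Ro
def tool():
    q=ctrl.read_state();o=q['orientation'];R=Ro.from_quat([o[1],o[2],o[3],o[0]]).as_matrix()
    return q,R
def rel(X):  # rows-units (20mm) from the TCP to X
    q,R=tool(); return (R.T@(np.asarray(X)-q['position'])/.02).round(2)
E
python3 - <<'E'
from h import *
c=grab('wrist','w1'); q,R=tool(); print(q['position'],R.round(3).tolist(),q['time'],q['force'])
print(proj(c,[.4818,.3682,.0285],True),proj(c,[.4818,.3682,0],True))
E
```

```text
[0.4817411  0.36856114 0.23088078] [[0.321, 0.947, -0.001], [0.947, -0.321, -0.0], [-0.0, -0.001, -1.0]] 2.7 [-0.03511277  0.51471244 -0.09546786]
[312.90016437 209.44312785] [312.89000794 203.75042908]
```

View pics/w1.png

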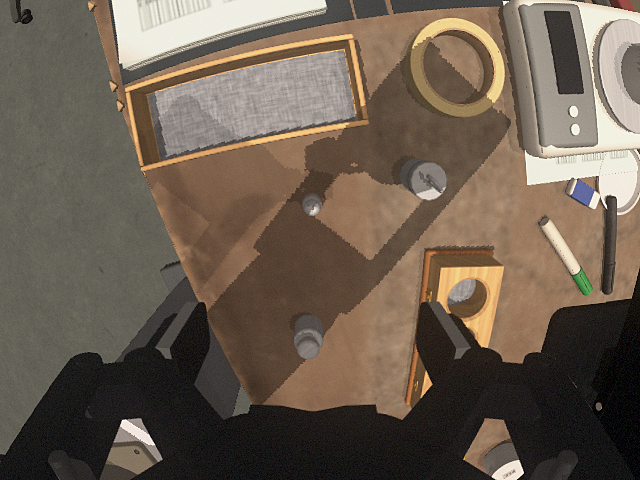

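Wrist view: the smallest weight is at about (313,205), where the estimate predicted (313,207). The medium is at (309,335) and the hook weight at (427,180). I'll descend partway and measure again up close.

Call:
move_arm(series=[[0,0,1,0],[0,0,1,0],[0,0,1,0],[0,0,1,0],[0,0,1,0],[0,0,0.5,0],[0,0,0,0]])

```text
time: 3.28
position: [0.4794, 0.3682, 0.118]
orientation: [-0.0, 0.812, 0.584, -0.003]
force: [-0.8, 0.2, -0.7]
finger_gap: 1.0
```

Run:
```python
from h import *
c=grab('wrist','w2'); q,R=tool(); print(q['position'])
p=proj(c,[.4818,.3682,.0275],True); print(p)
u,v=p.astype(int); im=c['image'][v-40:v+40,u-40:u+40,::-1]
cv2.imwrite('pics/w2c.png',cv2.resize(im,(480,480),interpolation=cv2.INTER_NEAREST)); print(u-40,v-40)
```

```text
[0.48051644 0.36868971 0.12010456]
[317.78494806 242.87051562]
277 202
```

View pics/w2c.png

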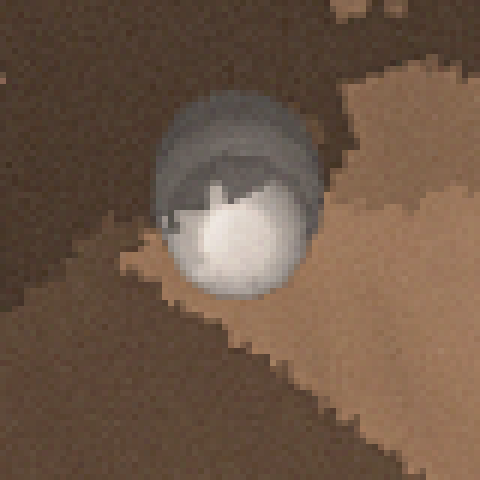

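Run:
```python
from h import *
c=load('w2')
X=plane(c,316.5,239.7,.0275,True);print(X,rel(X),tool()[0]['position'])
a=cv2.resize(load('w1')['image'][185:225,293:333,::-1],(480,480),interpolation=cv2.INTER_NEAREST)
g=cv2.cvtColor(load('w1')['image'],cv2.COLOR_RGB2HSV)[185:225,293:333]
m=((g[...,1]<45)&(g[...,2]>95)).astype(np.uint8)
print(m.sum(),(np.argwhere(m).mean(0)+[185,293]),np.argwhere(m).min(0)+[185,293],np.argwhere(m).max(0)+[185,293])
```

```text
[0.48168718 0.37052544 0.0275    ] [0.12 0.04 4.63] [0.48051644 0.36868971 0.12010456]
252 [205.56746032 312.14285714] [196 303] [215 321]
```

Call:
move_arm(series=[[0.06,0.04,1,0],[0,0,1,0],[0,0,1,0],[0,0,1,0],[0,0,0.6,0],[0,0,0.35,0],[0,0,0,0],[0,0,0,0]])

```text
time: 4.0
position: [0.4837, 0.37, 0.0234]
orientation: [0.0, 0.812, 0.583, 0.001]
force: [-0.7, 0.2, 0.3]
finger_gap: 1.001
```

Call:
move_arm(series=[[0,0,0,0],[0,0,0,0],[0,0,0,0],[0,0,0,0],[0,0,0,0],[0,0,0,0],[0,0,0,0],[0,0,0,0],[0,0,0,0]], jaw=0)

```text
time: 4.75
position: [0.4834, 0.3697, 0.0226]
orientation: [0.0, 0.812, 0.583, 0.0]
force: [-1.1, 0.5, 2.1]
finger_gap: 0.151
```

Run:
```python
from h import *
q,R=tool();print(q['position'],q['finger_gap'],q['finger_gap']*85,q['force'],rel([.5616,.1005,.046]))
```

```text
[0.48337269 0.36967038 0.02261328] 0.15079779331160692 12.817812431486589 [-1.09202234  0.46595167  2.06471725] [-11.5    8.01  -1.17]
```

Call:
move_arm(series=[[0,0,-0.5,0],[0,0,-1,0],[0,0,-1,0],[0,0,-1,0],[0,0,-1,0],[0,0,0,0]])

```text
time: 5.25
position: [0.4856, 0.3711, 0.118]
orientation: [0.0, 0.812, 0.583, 0.004]
force: [1.7, 0.7, 1.1]
finger_gap: 0.147
```

Run:
```python
from h import *
c=grab('wrist','w3');q,R=tool();print(q['position'],q['finger_gap'],q['force'])
im=c['image'][220:340,220:420,::-1];cv2.imwrite('pics/w3c.png',cv2.resize(im,(800,480)))
```

```text
[0.48487327 0.37064971 0.11570501] 0.1512248964037199 [ 0.30626936  1.17207657 -1.44560609]
```

View pics/w3c.png

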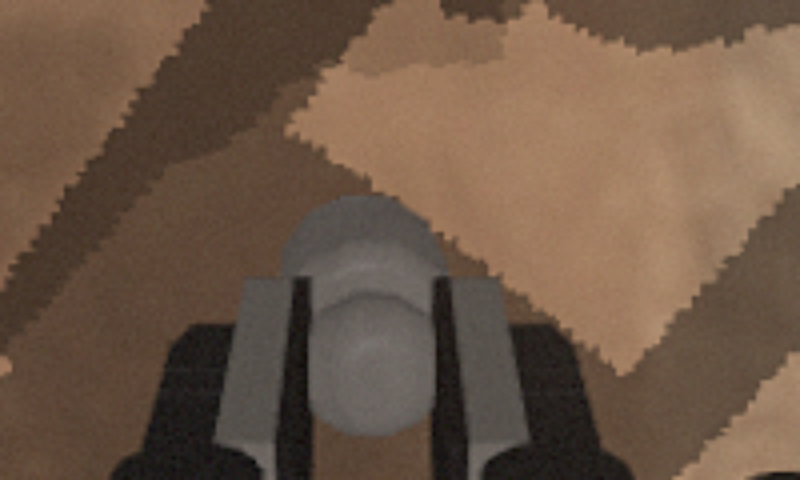

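Held by the knob and upright: knob at about (313,311), body just above it in the picture. I'll carry it over its bore.

Call:
move_arm(series=[[-0.96,0.67,0,0],[-0.96,0.67,0,0],[-0.96,0.67,0,0],[-0.96,0.67,0,0],[-0.96,0.67,0,0],[-0.96,0.67,0,0],[-0.96,0.67,0,0],[-0.96,0.67,0,0],[-0.96,0.67,0,0],[-0.96,0.67,0,0],[-0.96,0.67,0,0],[-0.96,0.67,0,0]])

```text
time: 6.3
position: [0.561, 0.0986, 0.1108]
orientation: [-0.001, 0.812, 0.583, -0.001]
force: [1.4, 0.2, -0.8]
finger_gap: 0.154
```

Call:
move_arm(series=[[0,0,0,0],[0,0,0,0],[0,0,0,0]])

```text
time: 6.55
position: [0.561, 0.1, 0.1113]
orientation: [-0.001, 0.812, 0.583, -0.001]
force: [-0.2, -0.1, -1.3]
finger_gap: 0.15
```

Run:
```python
from h import *
c=grab('wrist','w4');q,R=tool();print(q['position'],q['finger_gap'],q['force'])
im=c['image'][120:360,170:490,::-1];cv2.imwrite('pics/w4c.png',cv2.resize(im,(800,600)))
cv2.imwrite('pics/w4r.png',im)
P=np.array([[.6056,.2312,.046],[.5888,.1813,.046],[.574,.1381,.046],[.5616,.1005,.046]])
for p in P: print(proj(c,p,True).round(1))
```

```text
[0.56107137 0.10039161 0.11144203] 0.14837088900250012 [-0.01275869  0.49589604 -0.78166814]
[314.5  17.8]
[314.7 108.2]
[314.4 189.4]
[314.8 256. ]
```

View pics/w4c.png

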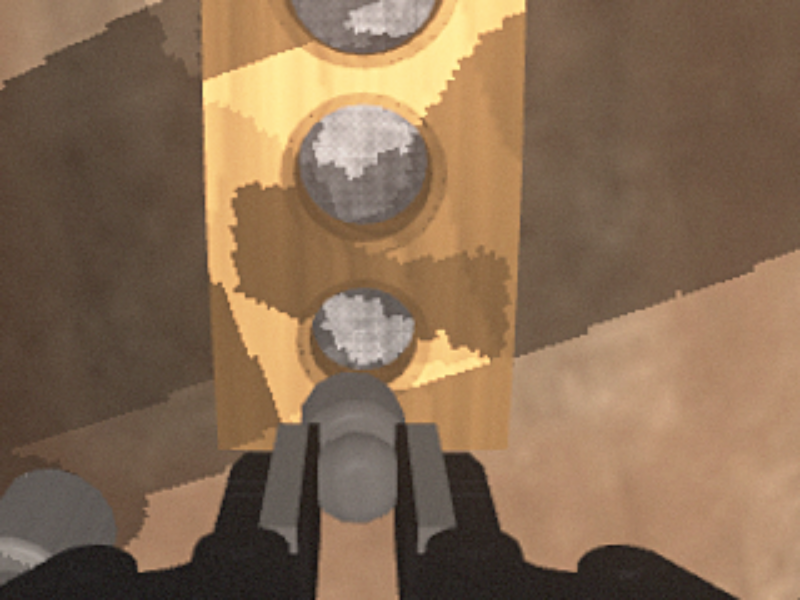

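Run:
```python
from h import *
c=load('w4');q,R=tool();p=q['position'];print(p,R.round(4).tolist())
b=plane(c,315.8,187.2,.046,True); s=b-R[:,0]*.04; print('small bore',b,'smallest',s)
k=plane(c,313.2,311.2,p[2]+.006,True);bd=plane(c,311.4,300,p[2]-.02,True)
for n,x in(('bore',s),('knob',k),('body lateral only',bd)): print(n,(R.T@(x-p)/.02).round(3))
```

```text
[0.56107137 0.10039161 0.11144203] [[0.3195, 0.9476, -0.0015], [0.9476, -0.3195, 0.0002], [-0.0003, -0.0015, -1.0]]
small bore [0.57516607 0.13903385 0.046     ] smallest [0.56238747 0.10112993 0.04601177]
bore [0.057 0.055 3.271]
knob [ 0.038 -0.025 -0.3  ]
body lateral only [-0.332 -0.066  1.   ]
```

Call:
move_arm(series=[[0.02,0.11,0.5,0],[0,0,0.5,0],[0,0,0.5,0],[0,0,0.4,0],[0,0,0,0],[0,0,0,0],[0,0,0,0]])

```text
time: 7.18
position: [0.5641, 0.0996, 0.0743]
orientation: [-0.0, 0.812, 0.583, -0.0]
force: [-0.2, -0.8, 0.2]
finger_gap: 0.149
```

Run:
```python
from h import *
c=grab('wrist','w5');q,R=tool();print(q['position'],q['force'])
im=c['image'][200:340,240:400,::-1];cv2.imwrite('pics/w5c.png',cv2.resize(im,(640,560)))
```

```text
[0.56441404 0.09954136 0.07473901] [ 0.39956103 -0.10589939  0.07633941]
```

View pics/w5c.png

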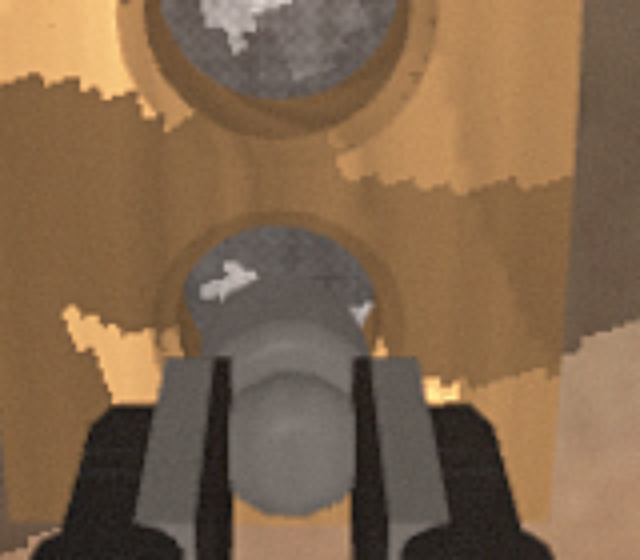

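Nearly centred: bore at u 279, body at 286 (crop ×4, under 1 mm off). I continue down gently.

Call:
move_arm(series=[[0,-0.03,0.2,0],[0,0,0.2,0],[0,0,0.2,0],[0,0,0.2,0],[0,0,0.15,0],[0,0,0.1,0],[0,0,0.1,0],[0,0,0,0],[0,0,0,0]])

```text
time: 7.98
position: [0.5637, 0.0998, 0.0516]
orientation: [0.0, 0.812, 0.583, 0.0]
force: [-1.1, 0.3, 0.9]
finger_gap: 0.15
```

Call:
move_arm(series=[[0,0,0.05,0],[0,0,0,0],[0,0,0,0]])

```text
time: 8.23
position: [0.564, 0.0999, 0.0515]
orientation: [0.0, 0.812, 0.583, 0.001]
force: [-3.3, 0.8, 8.9]
finger_gap: 0.151
```

Contact at 8.9 N, with TCP z 29 mm above its height at the grasp, which matches the 29 mm seat height. I release and rise.

Call:
move_arm(series=[[0,0,0,0],[0,0,0,0],[0,0,0,0],[0,0,0,0],[0,0,0,0],[0,0,0,0]], jaw=1)

```text
time: 8.73
position: [0.5633, 0.0997, 0.0501]
orientation: [-0.0, 0.812, 0.583, -0.0]
force: [0.1, -0.5, 0.7]
finger_gap: 0.976
```

Call:
move_arm(series=[[0,0,-0.3,0],[0,0,-0.6,0],[0,0,-1,0],[0,0,-1,0],[0,0,-1,0],[0,0,-1,0],[0,0,-0.6,0],[0,0,0,0],[0,0,0,0]])

```text
time: 9.48
position: [0.5641, 0.0997, 0.1613]
orientation: [0.001, 0.812, 0.583, 0.001]
force: [0.1, -0.1, -0.8]
finger_gap: 0.997
```

Run:
```python
from h import *
c=grab('wrist','w6');q,R=tool();print(q['position'],q['force'],q['finger_gap'])
im=c['image'][:,100:520,::-1];cv2.imwrite('pics/w6c.png',cv2.resize(im,(700,800))[:600])
for n,X in (('large',(.4449,.0582,.062)),('medium',(.4324,.2348,.048)),('small',(.4459,-.0627,.037))): print(n,rel(X),proj(c,X,True).round(1))
```

```text
[0.56321422 0.09964075 0.1598342 ] [0.15800158 1.1860159  0.04339124] 1.000424550054292
large [-3.85 -4.94  4.89] [186.5 335.5]
medium [ 4.31 -8.36  5.59] [ 93.3 128.1]
small [-9.57 -2.96  6.14] [251.7 421.6]
```

View pics/w6c.png

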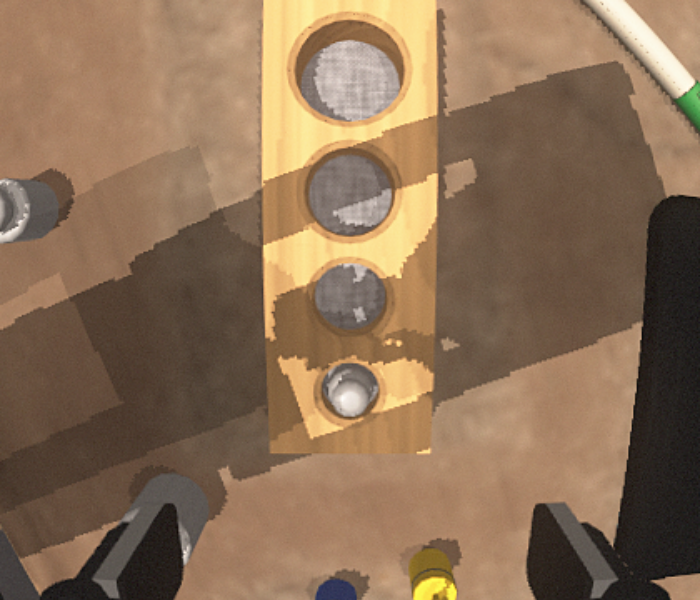

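Seated in its bore: crop (349,390), upright, concentric. From this picture I also fit the bore line numerically, then move on to the large weight.

Call:
move_arm(series=[[-0.55,-0.7,0,0],[-0.55,-0.7,0,0],[-0.55,-0.7,0,0],[-0.55,-0.7,0,0],[-0.55,-0.7,0,0],[-0.55,-0.7,0,0],[-0.55,-0.74,0,0],[0,0,0,0],[0,0,0,0],[0,0,0,0]])

```text
time: 10.37
position: [0.4452, 0.0584, 0.1595]
orientation: [-0.0, 0.812, 0.583, -0.0]
force: [0.6, -0.5, 0.1]
finger_gap: 0.998
```

```bash
cat >> h.py <<'E'
def knob(c,X,diam,dmax=14):
    """knob outline near predicted X: Hough circle of the right radius; returns px"""
    p=proj(c,X,True); R=c['R'];D=np.linalg.norm(R@np.asarray(X)+c['t']); r=diam/2*foc(c)/D
    K=4;w=int(r+dmax+6); u,v=p.astype(int)
    g=cv2.cvtColor(c['image'][v-w:v+w,u-w:u+w],cv2.COLOR_RGB2GRAY); g=cv2.GaussianBlur(cv2.resize(g,None,fx=K,fy=K,interpolation=cv2.INTER_CUBIC),(0,0),3)
    h=cv2.HoughCircles(g,cv2.HOUGH_GRADIENT,1.5,4,param1=60,param2=12,minRadius=int(K*r*.88),maxRadius=int(K*r*1.12))
    out=[]
    if h is not None:
        for a,b,rr in h[0][:4]:
            q=np.array([(a+.5)/K-.5+u-w,(b+.5)/K-.5+v-w])
            if np.hypot(*(q-p))<dmax: out.append((q.round(1),round(rr/K,1)))
    return p.round(1),round(r,1),out
E
python3 - <<'E'
from h import *
c=load('w6')
uv=[(309.7,41.7),(310,115.2),(310.6,180),(309.3,234)]
P=np.array([plane(c,*p,.046,True) for p in uv]);s=np.array([-.065,-.012,.034,.074])
print(P.round(4),np.linalg.norm(np.diff(P,axis=0),axis=1).round(4))
d=(P[3]-P[0])[:2];d/=np.hypot(*d);o=(P[:,:2]-s[:,None]*d).mean(0);print('dir',d,'bores',(o+s[:,None]*d).round(4).tolist())
ps=[]
for i in range(3): c=grab('wrist',f'w7'); ps.append(tool()[0]['position'])
print(np.array(ps).round(4)); X=(.4449,.0582,.062)
r=knob(c,X,.029);print(r,'body',knob(c,(.4449,.0582,.047),.040))
for q,_ in r[2]: Y=plane(c,*q,.062,True);print(Y.round(4),rel(Y))
u,v=r[0].astype(int);cv2.imwrite('pics/w7c.png',cv2.resize(c['image'][v-60:v+60,u-60:u+60,::-1],(480,480)))
E
```

```text
[[0.6055 0.2302 0.046 ]
 [0.589  0.1806 0.046 ]
 [0.5749 0.1377 0.046 ]
 [0.5615 0.101  0.046 ]] [0.0523 0.0452 0.0391]
dir [-0.3228923  -0.94643572] bores [[0.6062, 0.2312], [0.5891, 0.1811], [0.5742, 0.1375], [0.5613, 0.0997]]
[[0.4454 0.0584 0.1597]
 [0.4456 0.0585 0.1599]
 [0.4456 0.0585 0.16  ]]
(array([313.1, 241.9]), np.float64(21.5), [(array([312.7, 242.2]), np.float32(22.5)), (array([306.3, 233.9]), np.float32(22.0)), (array([308.2, 234.3]), np.float32(23.8)), (array([310.8, 240.3]), np.float32(20.0))]) body (array([313. , 235.9]), np.float64(28.0), [(array([315.7, 243.7]), np.float32(25.9)), (array([309.7, 233.9]), np.float32(25.0)), (array([312.3, 234.7]), np.float32(27.5)), (array([313.4, 233.9]), np.float32(28.3))])
[0.4446 0.0581 0.062 ] [-0.03 -0.04  4.9 ]
[0.4424 0.065  0.062 ] [ 0.26 -0.25  4.9 ]
[0.4435 0.0643 0.062 ] [ 0.24 -0.19  4.9 ]
[0.4438 0.0598 0.062 ] [ 0.03 -0.1   4.9 ]
```

View pics/w7c.png

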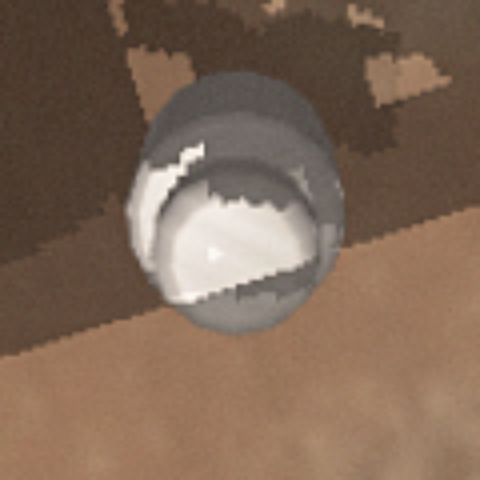

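The top Hough circle (312.7,242.2), r 22.5, sits on the knob as seen in the crop, so I descend on it.

Call:
move_arm(series=[[-0.03,-0.04,1,0],[0,0,1,0],[0,0,1,0],[0,0,1,0],[0,0,0.8,0],[0,0,0.5,0],[0,0,0.25,0],[0,0,0,0],[0,0,0,0]])

```text
time: 11.27
position: [0.4448, 0.058, 0.0498]
orientation: [0.0, 0.812, 0.583, 0.0]
force: [-0.9, -0.6, 0.6]
finger_gap: 1.003
```

Call:
move_arm(series=[[0,0,0,0],[0,0,0,0],[0,0,0,0],[0,0,0,0],[0,0,0,0],[0,0,0,0],[0,0,0,0],[0,0,0,0]], jaw=0, force=60)

```text
time: 11.93
position: [0.4449, 0.058, 0.0501]
orientation: [0.0, 0.812, 0.583, 0.0]
force: [-1.5, -0.2, 5.3]
finger_gap: 0.307
```

Call:
move_arm(series=[[0,0,-0.4,0],[0,0,-0.8,0],[0,0,-1,0],[0,0,-1,0],[0,0,-0.8,0],[0,0,-0.4,0],[0,0,0,0],[0,0,0,0]])

```text
time: 12.6
position: [0.444, 0.058, 0.1369]
orientation: [-0.0, 0.812, 0.583, -0.0]
force: [-0.3, -0.6, -4.8]
finger_gap: 0.306
```

Run:
```python
from h import *
ps=[]
for i in range(3): c=grab('wrist','w8'); ps.append(tool()[0]['position'])
print(np.array(ps).round(4),tool()[0]['force']); p=np.mean(ps,0);R=tool()[1]
X=p+[0,0,.014];r=knob(c,X,.029,10);print(r)
print('to bore',rel([.6062,.2312,p[2]]))
```

```text
[[0.4434 0.058  0.1361]
 [0.4432 0.058  0.1357]
 [0.4431 0.058  0.1356]] [-0.71217725  0.88594844 -5.43275698]
(array([314.8, 322.9]), np.float64(36.6), [(array([313.6, 319.7]), np.float32(35.8)), (array([312.4, 314.8]), np.float32(40.8)), (array([309.1, 317.4]), np.float32(37.9)), (array([310.9, 315.9]), np.float32(39.5))])
to bore [10.81  4.96 -0.03]
```

Lifted: the wrist reads −5.4 N, so about 0.5 kg is held. I carry it to the widest bore.

Call:
move_arm(series=[[0.9,0.41,0,0],[0.9,0.41,0,0],[0.9,0.41,0,0],[0.9,0.41,0,0],[0.9,0.41,0,0],[0.9,0.41,0,0],[0.9,0.41,0,0],[0.9,0.41,0,0],[0.9,0.41,0,0],[0.9,0.41,0,0],[0.9,0.41,0,0],[0.9,0.45,0,0]])

```text
time: 13.75
position: [0.6069, 0.2315, 0.1351]
orientation: [-0.001, 0.812, 0.583, -0.002]
force: [1.1, -0.4, -3.9]
finger_gap: 0.31
```

Call:
move_arm(series=[[0,0,0.5,0],[0,0,0.3,0],[0,0,0,0],[0,0,0,0],[0,0,0,0]])

```text
time: 14.17
position: [0.6067, 0.2303, 0.1208]
orientation: [-0.0, 0.812, 0.583, -0.001]
force: [0.1, -0.7, -5.4]
finger_gap: 0.304
```

Run:
```python
from h import *
ps=[]
for i in range(3): c=grab('wrist','w9'); ps.append(tool()[0]['position'])
print(np.array(ps).round(4),tool()[0]['force']); p=np.mean(ps,0)
print(rel([.6062,.2312,p[2]]),knob(c,p+[0,0,.014],.029,10), proj(c,[.6062,.2312,.046],True))
cv2.imwrite('pics/w9c.png',cv2.resize(c['image'][180:360,200:420,::-1],(660,540)))
```

```text
[[0.6071 0.2305 0.1215]
 [0.6074 0.2306 0.1218]
 [0.6075 0.2307 0.122 ]] [-1.02668453  0.37079226 -4.38200743]
[ 0.   -0.07  0.01] (array([314.6, 322.8]), np.float64(36.6), [(array([312.4, 314.8]), np.float32(40.5)), (array([313.2, 318.2]), np.float32(37.1)), (array([313.2, 320.4]), np.float32(35.5)), (array([315.4, 315.6]), np.float32(38.0))]) [311.67701004 251.21502045]
```

View pics/w9c.png

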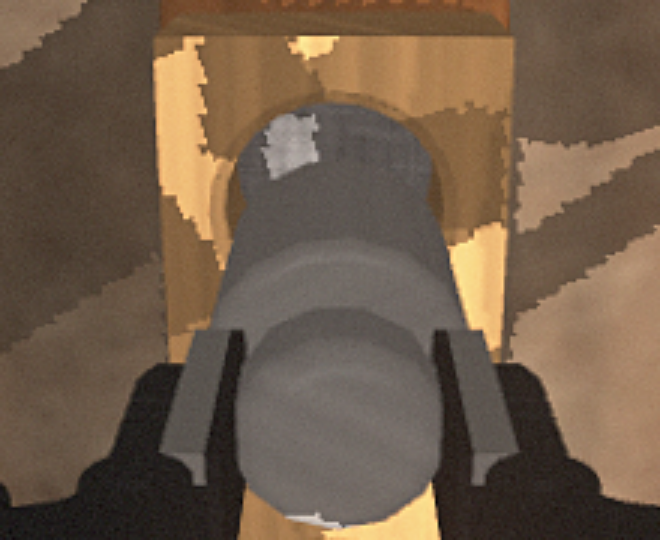

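Run:
```python
from h import *
c=load('w9');q,R=tool();p=np.array([.6074,.2306,.1218])
f=plane(c,311.4,210.7,.046,True); k=plane(c,312.8,318.5,p[2]+.012,True)
print('bore',(R.T@(f-p)/.02-[.0245/.02,0,0]).round(3),'knob',(R.T@(k-p)/.02).round(3))
```

```text
bore [ 0.06  -0.076  3.791] knob [ 0.042 -0.037 -0.6  ]
```

Bore and weight agree to under 1 mm. I shift x +0.02 and y −0.04 units and lower.

Call:
move_arm(series=[[0.02,-0.04,0.4,0],[0,0,0.4,0],[0,0,0.2,0],[0,0,0.2,0],[0,0,0.3,0],[0,0,0.3,0],[0,0,0.3,0],[0,0,0.3,0],[0,0,0.2,0],[0,0,0.15,0],[0,0,0.1,0],[0,0,0,0]])

```text
time: 15.32
position: [0.6065, 0.2315, 0.0638]
orientation: [-0.0, 0.812, 0.583, -0.0]
force: [-1.4, 0.1, -5.4]
finger_gap: 0.306
```

Call:
move_arm(series=[[0,0,0.08,0],[0,0,0.06,0],[0,0,0,0],[0,0,0,0]])

```text
time: 15.65
position: [0.6068, 0.2316, 0.0616]
orientation: [0.0, 0.812, 0.583, 0.0]
force: [0.4, -0.1, -5.7]
finger_gap: 0.307
```

Call:
move_arm(series=[[0,0,0.05,0],[0,0,0.05,0],[0,0,0,0],[0,0,0,0]])

```text
time: 15.98
position: [0.6073, 0.2319, 0.0613]
orientation: [0.0, 0.812, 0.583, 0.001]
force: [-3.5, -1.3, 4.3]
finger_gap: 0.309
```

Seated: force went from −5.7 to +4.3 N at z 0.061, as expected. I release, rise, and go to the medium weight.

Call:
move_arm(series=[[0,0,0,0],[0,0,0,0],[0,0,0,0],[0,0,0,0],[0,0,0,0],[0,0,-0.3,0],[0,0,-0.7,0],[0,0,-1,0],[0,0,-1,0],[0,0,-1,0],[0,0,-0.7,0]], jaw=1)

```text
time: 16.9
position: [0.6079, 0.2319, 0.1575]
orientation: [0.001, 0.812, 0.583, 0.002]
force: [0.5, 0.1, 0.4]
finger_gap: 1.001
```

Call:
move_arm(series=[[-0.26,-0.83,0,0],[-0.26,-0.83,0,0],[-0.26,-0.83,0,0],[-0.26,-0.83,0,0],[-0.26,-0.83,0,0],[-0.26,-0.83,0,0],[-0.26,-0.83,0,0],[-0.26,-0.83,0,0],[-0.26,-0.83,0,0],[-0.26,-0.83,0,0],[0,0,0,0],[0,0,0,0]])

```text
time: 17.9
position: [0.4327, 0.2356, 0.1545]
orientation: [0.0, 0.812, 0.584, 0.001]
force: [0.2, 0.3, 1.0]
finger_gap: 1.002
```

Run:
```python
from h import *
ps=[]
for i in range(4): c=grab('wrist','w10'); ps.append(tool()[0]['position'])
print(np.array(ps).round(4)); X=(.4324,.2348,.048)
r=knob(c,X,.024,10);print(r)
for q,_ in r[2]: Y=plane(c,*q,.048,True);print(Y.round(4),rel(Y))
h=cv2.cvtColor(c['image'],cv2.COLOR_RGB2HSV);u,v=r[0].astype(int)
m=(h[v-45:v+45,u-45:u+45,1]<50)&(h[v-45:v+45,u-45:u+45,2]>60);n,l,st,ce=cv2.connectedComponentsWithStats(m.astype(np.uint8));i=l[45,45];print('gray blob',st[i]+[u-45,v-45,0,0,0])
```

```text
[[0.4333 0.2356 0.1545]
 [0.4336 0.2355 0.1543]
 [0.4337 0.2354 0.1541]
 [0.4336 0.2354 0.1539]]
(array([312.2, 239.4]), np.float64(17.2), [(array([310.7, 236.9]), np.float32(17.4)), (array([309.9, 234.7]), np.float32(19.0)), (array([309.2, 237.3]), np.float32(16.1)), (array([312.6, 236.6]), np.float32(19.0))])
[0.432  0.2368 0.048 ] [ 0.04 -0.1   5.3 ]
[0.432  0.2385 0.048 ] [ 0.12 -0.13  5.3 ]
[0.4309 0.2369 0.048 ] [ 0.03 -0.15  5.3 ]
[0.4333 0.2366 0.048 ] [ 0.05 -0.04  5.3 ]
gray blob [ 289  203   43   52 1695]
```

Medium knob at (310.7,236.9), r 17.4 against 17.2 predicted; the blob's centre column 310.5 agrees. I descend and grasp.

Call:
move_arm(series=[[0.04,-0.1,1,0],[0,0,1,0],[0,0,1,0],[0,0,1,0],[0,0,0.9,0],[0,0,0.6,0],[0,0,0.3,0],[0,0,0,0],[0,0,0,0]])

```text
time: 18.85
position: [0.4316, 0.2369, 0.0379]
orientation: [0.0, 0.812, 0.583, 0.0]
force: [0.5, -0.4, -0.2]
finger_gap: 1.0
```

Call:
move_arm(series=[[0,0,0,0],[0,0,0,0],[0,0,0,0],[0,0,0,0],[0,0,0,0],[0,0,0,0],[0,0,0,0],[0,0,0,0]], jaw=0, force=40)

```text
time: 19.52
position: [0.4316, 0.237, 0.0381]
orientation: [0.0, 0.812, 0.583, 0.001]
force: [-0.2, -0.3, 4.8]
finger_gap: 0.249
```

Call:
move_arm(series=[[0,0,-0.4,0],[0,0,-0.8,0],[0,0,-1,0],[0,0,-1,0],[0,0,-0.8,0],[0,0,-0.4,0],[0,0,0,0],[0,0,0,0]])

```text
time: 20.18
position: [0.431, 0.2367, 0.1252]
orientation: [-0.0, 0.812, 0.583, -0.0]
force: [-0.7, 0.0, -1.7]
finger_gap: 0.254
```

Run:
```python
from h import *
ps=[]
for i in range(3): c=grab('wrist','w11'); ps.append(tool()[0]['position'])
print(np.array(ps).round(4),tool()[0]['force']); p=np.mean(ps,0)
r=knob(c,p+[0,0,.011],.024,10);print(r)
print('to bore',rel([.5891,.1811,p[2]]))
```

```text
[[0.4304 0.2365 0.1244]
 [0.4302 0.2364 0.124 ]
 [0.4301 0.2363 0.1239]] [ 0.33502869 -0.14049175 -1.5013887 ]
(array([314.8, 319.3]), np.float64(29.8), [(array([310.1, 316.2]), np.float32(32.2)), (array([313.8, 317.3]), np.float32(28.8)), (array([308.2, 313.9]), np.float32(31.8)), (array([315.7, 316.2]), np.float32(31.3))])
to bore [-0.07  8.41 -0.03]
```

Call:
move_arm(series=[[0,0.84,0,0],[0,0.84,0,0],[0,0.84,0,0],[0,0.84,0,0],[0,0.84,0,0],[0,0.84,0,0],[0,0.84,0,0],[0,0.84,0,0],[0,0.84,0,0],[-0.07,0.84,0,0],[0,0,0,0]])

```text
time: 21.25
position: [0.5914, 0.1801, 0.124]
orientation: [0.0, 0.813, 0.583, -0.001]
force: [1.3, -0.2, -1.8]
finger_gap: 0.252
```

Call:
move_arm(series=[[0,0,0.6,0],[0,0,0.4,0],[0,0,0,0],[0,0,0,0],[0,0,0,0]])

```text
time: 21.67
position: [0.5891, 0.182, 0.105]
orientation: [-0.0, 0.812, 0.583, -0.0]
force: [-0.1, 0.1, -1.4]
finger_gap: 0.251
```

Run:
```python
from h import *
ps=[]
for i in range(3): c=grab('wrist','w12'); ps.append(tool()[0]['position'])
print(np.array(ps).round(4),tool()[0]['force']); p=np.mean(ps,0)
print(rel([.5891,.1811,p[2]]),knob(c,p+[0,0,.010],.024,10), proj(c,[.5891,.1811,.046],True))
cv2.imwrite('pics/w12c.png',cv2.resize(c['image'][180:360,200:420,::-1],(660,540)))
```

```text
[[0.5896 0.1821 0.1056]
 [0.5899 0.1821 0.106 ]
 [0.5901 0.182  0.1061]] [ 0.01597827  0.15077074 -1.86637787]
[-0.06 -0.03  0.01] (array([314.5, 318. ]), np.float64(29.6), [(array([312.3, 319.7]), np.float32(29.3)), (array([312.3, 320.8]), np.float32(28.1)), (array([313.1, 323.1]), np.float32(26.2)), (array([313.1, 318.9]), np.float32(30.2))]) [313.15210467 262.0299916 ]
```

View pics/w12c.png

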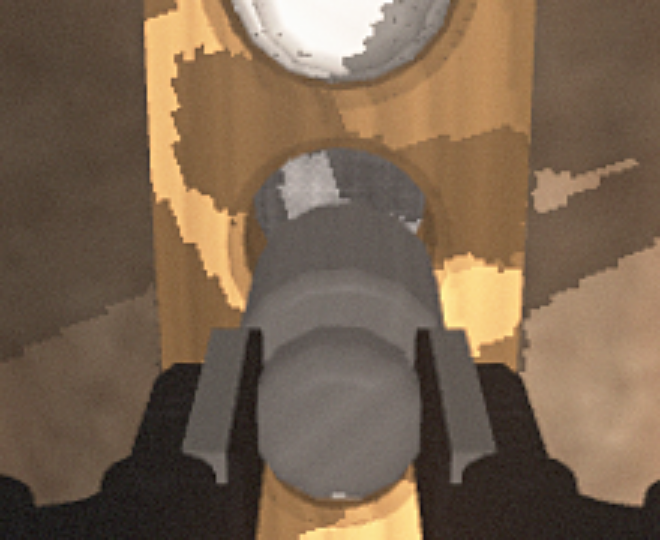

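Run:
```python
from h import *
c=load('w12');q,R=tool();p=np.array([.5900,.1820,.1060])
f=plane(c,313.3,226.7,.046,True); k=plane(c,313.2,317.5,p[2]+.010,True)
print('bore',(R.T@(f-p)/.02-[.0205/.02,0,0]).round(3),'knob',(R.T@(k-p)/.02).round(3))
```

```text
bore [-0.029 -0.027  3.001] knob [ 0.015 -0.035 -0.5  ]
```

Call:
move_arm(series=[[-0.04,0,0.3,0],[0,0,0.3,0],[0,0,0.2,0],[0,0,0.2,0],[0,0,0.3,0],[0,0,0.3,0],[0,0,0.3,0],[0,0,0.3,0],[0,0,0.2,0],[0,0,0.1,0],[0,0,0.1,0],[0,0,0,0]])

```text
time: 22.82
position: [0.5895, 0.1809, 0.0531]
orientation: [-0.0, 0.812, 0.583, -0.0]
force: [-0.1, -0.7, -2.0]
finger_gap: 0.25
```

Call:
move_arm(series=[[0,0,0.08,0],[0,0,0.06,0],[0,0,0,0],[0,0,0,0]])

```text
time: 23.15
position: [0.5905, 0.1812, 0.0521]
orientation: [0.0, 0.812, 0.583, 0.001]
force: [-1.9, -0.6, 6.0]
finger_gap: 0.251
```

Seated: −2.0 to +6.0 N at z 0.052, as expected. I release, rise, and go to the small weight.

Call:
move_arm(series=[[0,0,0,0],[0,0,0,0],[0,0,0,0],[0,0,0,0],[0,0,0,0],[0,0,-0.3,0],[0,0,-0.7,0],[0,0,-1,0],[0,0,-1,0],[0,0,-1,0],[0,0,-1,0],[0,0,0,0]], jaw=1)

```text
time: 24.15
position: [0.5928, 0.1817, 0.1578]
orientation: [0.002, 0.812, 0.583, 0.004]
force: [0.5, -0.2, 1.7]
finger_gap: 1.0
```

Call:
move_arm(series=[[-0.99,-0.21,0,0],[-0.99,-0.21,0,0],[-0.99,-0.21,0,0],[-0.99,-0.21,0,0],[-0.99,-0.21,0,0],[-0.99,-0.21,0,0],[-0.99,-0.21,0,0],[-0.99,-0.21,0,0],[-0.99,-0.21,0,0],[-0.99,-0.21,0,0],[-0.99,-0.21,0,0],[-0.99,-0.21,0,0]])

```text
time: 25.15
position: [0.4654, -0.0288, 0.1512]
orientation: [0.0, 0.812, 0.583, 0.0]
force: [-0.6, -0.1, -0.8]
finger_gap: 1.001
```

Call:
move_arm(series=[[-0.99,-0.21,0,0],[-0.98,-0.2,0,0],[0,0,0,0],[0,0,0,0],[0,0,0,0]])

```text
time: 25.57
position: [0.4459, -0.0625, 0.1512]
orientation: [0.0, 0.812, 0.583, 0.0]
force: [0.2, 0.1, 0.6]
finger_gap: 1.003
```

Run:
```python
from h import *
ps=[]
for i in range(4): c=grab('wrist','w13'); ps.append(tool()[0]['position'])
print(np.array(ps).round(4)); X=(.4459,-.0627,.037)
r=knob(c,X,.020,10);print(r)
for q,_ in r[2]: Y=plane(c,*q,.037,True);print(Y.round(4),rel(Y))
h=cv2.cvtColor(c['image'],cv2.COLOR_RGB2HSV);u,v=r[0].astype(int)
m=(h[v-45:v+45,u-45:u+45,1]<50)&(h[v-45:v+45,u-45:u+45,2]>60);n,l,st,ce=cv2.connectedComponentsWithStats(m.astype(np.uint8));i=l[45,45];print('gray blob',st[i]+[u-45,v-45,0,0,0])
cv2.imwrite('pics/w13c.png',c['image'][:,:,::-1])
```

```text
[[ 0.446  -0.0623  0.151 ]
 [ 0.446  -0.0621  0.151 ]
 [ 0.4459 -0.0621  0.1508]
 [ 0.4459 -0.0621  0.1507]]
(array([313.9, 235.7]), np.float64(13.9), [(array([313.1, 236.2]), np.float32(13.6)), (array([311.6, 235.1]), np.float32(15.3)), (array([314.2, 234.7]), np.float32(15.3)), (array([312.7, 235.1]), np.float32(14.9))])
[ 0.4452 -0.0628  0.037 ] [-0.05 -0.02  5.69]
[ 0.4445 -0.0617  0.037 ] [-0.01 -0.07  5.69]
[ 0.4463 -0.062   0.037 ] [0.01 0.02 5.69]
[ 0.4452 -0.062   0.037 ] [-0.01 -0.03  5.69]
gray blob [ 297  210   33   41 1065]
```

Small knob at (313.1,236.2), r 13.6 against 13.9 predicted; the blob agrees. Descend and grasp.

Call:
move_arm(series=[[-0.04,-0.01,1,0],[0,0,1,0],[0,0,1,0],[0,0,1,0],[0,0,1,0],[0,0,0.7,0],[0,0,0.4,0],[0,0,0,0],[0,0,0,0]])

```text
time: 26.52
position: [0.4451, -0.0631, 0.0287]
orientation: [-0.0, 0.812, 0.583, -0.0]
force: [-0.3, -0.3, 0.4]
finger_gap: 0.998
```

Call:
move_arm(series=[[0,0,0,0],[0,0,0,0],[0,0,0,0],[0,0,0,0],[0,0,0,0],[0,0,0,0],[0,0,0,0],[0,0,0,0]], jaw=0, force=30)

```text
time: 27.18
position: [0.4455, -0.0635, 0.0291]
orientation: [0.0, 0.812, 0.583, 0.0]
force: [-0.6, 1.0, 5.3]
finger_gap: 0.205
```

Call:
move_arm(series=[[0,0,-0.4,0],[0,0,-0.8,0],[0,0,-1,0],[0,0,-1,0],[0,0,-1,0],[0,0,-0.6,0],[0,0,0,0],[0,0,0,0]])

```text
time: 27.85
position: [0.4454, -0.0635, 0.1249]
orientation: [0.0, 0.812, 0.583, 0.0]
force: [-0.2, -0.0, -1.3]
finger_gap: 0.202
```

Run:
```python
from h import *
ps=[]
for i in range(3): c=grab('wrist','w14'); ps.append(tool()[0]['position'])
print(np.array(ps).round(4),tool()[0]['force']); p=np.mean(ps,0)
print('to bore',rel([.5742,.1375,p[2]]))
```

```text
[[ 0.4446 -0.0633  0.1239]
 [ 0.4442 -0.0632  0.1233]
 [ 0.444  -0.0632  0.123 ]] [ 0.44474431  0.04886898 -0.56480243]
to bore [11.59  2.96 -0.03]
```

Call:
move_arm(series=[[0.97,0.25,0,0],[0.97,0.25,0,0],[0.97,0.25,0,0],[0.97,0.25,0,0],[0.97,0.25,0,0],[0.97,0.25,0,0],[0.97,0.25,0,0],[0.97,0.25,0,0],[0.97,0.25,0,0],[0.97,0.25,0,0],[0.97,0.25,0,0],[0.92,0.21,0,0]])

```text
time: 29.0
position: [0.5748, 0.1381, 0.1227]
orientation: [-0.001, 0.812, 0.583, -0.001]
force: [-0.3, 0.2, -1.1]
finger_gap: 0.205
```

Call:
move_arm(series=[[0,0,0,0],[0,0,0.6,0],[0,0,0.6,0],[0,0,0,0],[0,0,0,0],[0,0,0,0]])

```text
time: 29.5
position: [0.5747, 0.1366, 0.1]
orientation: [-0.0, 0.813, 0.583, -0.001]
force: [-0.7, -0.4, -0.8]
finger_gap: 0.203
```

Run:
```python
from h import *
ps=[]
for i in range(3): c=grab('wrist','w15'); ps.append(tool()[0]['position'])
print(np.array(ps).round(4),tool()[0]['force']); p=np.mean(ps,0)
print(rel([.5742,.1375,p[2]]),knob(c,p+[0,0,.008],.020,10), proj(c,[.5742,.1375,.046],True))
cv2.imwrite('pics/w15c.png',cv2.resize(c['image'][180:360,200:420,::-1],(660,540)))
```

```text
[[0.5752 0.1367 0.1007]
 [0.5755 0.1369 0.1012]
 [0.5757 0.137  0.1014]] [ 0.34875724  0.40566287 -0.93477521]
[ 0.   -0.08  0.01] (array([314.5, 315.7]), np.float64(24.3), [(array([309.1, 316.1]), np.float32(25.8)), (array([307.2, 320.9]), np.float32(26.6)), (array([307.6, 319.4]), np.float32(26.6))]) [311.36086612 262.65226117]
```

View pics/w15c.png

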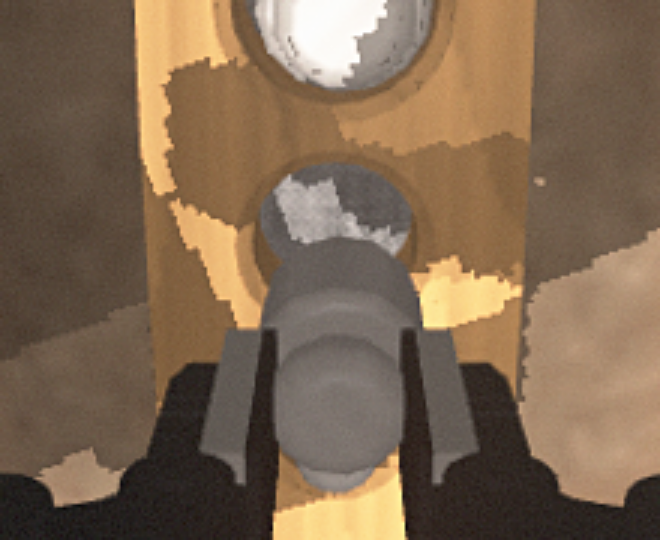

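Run:
```python
from h import *
c=load('w15');q,R=tool();p=np.array([.5755,.1369,.1012])
f=plane(c,312.3,231,.046,True); k=plane(c,313.4,315,p[2]+.008,True)
print('bore',(R.T@(f-p)/.02-[.0175/.02,0,0]).round(3),'knob',(R.T@(k-p)/.02).round(3))
```

```text
bore [ 0.058 -0.047  2.76 ] knob [ 0.016 -0.022 -0.4  ]
```

Shift x +0.04 and y −0.03 units, then lower 2.45 units in all.

Call:
move_arm(series=[[0.04,-0.03,0.4,0],[0,0,0.2,0],[0,0,0.2,0],[0,0,0.2,0],[0,0,0.3,0],[0,0,0.3,0],[0,0,0.3,0],[0,0,0.2,0],[0,0,0.15,0],[0,0,0.1,0],[0,0,0,0],[0,0,0,0]])

```text
time: 30.65
position: [0.5751, 0.1382, 0.0538]
orientation: [0.0, 0.812, 0.583, 0.0]
force: [-0.2, -0.3, -1.0]
finger_gap: 0.201
```

Call:
move_arm(series=[[0,0,0.08,0],[0,0,0.04,0],[0,0,0,0],[0,0,0,0]])

```text
time: 30.98
position: [0.5757, 0.1383, 0.0522]
orientation: [0.0, 0.812, 0.583, 0.001]
force: [0.1, 0.2, 5.2]
finger_gap: 0.204
```

Seated at z 0.052, as expected. I release, rise and check.

Call:
move_arm(series=[[0,0,0,0],[0,0,0,0],[0,0,0,0],[0,0,0,0],[0,0,0,0],[0,0,-0.3,0],[0,0,-0.7,0],[0,0,-1,0],[0,0,-1,0],[0,0,-1,0],[0,0,-1,0],[0,0,-1,0]], jaw=1)

```text
time: 31.98
position: [0.5753, 0.1383, 0.174]
orientation: [0.0, 0.812, 0.583, 0.001]
force: [1.0, 0.7, 0.2]
finger_gap: 0.999
```

Call:
move_arm(series=[[-0.6,0,-1,0],[-0.6,0,-1,0],[-0.6,0,-0.5,0],[0,0,0,0],[0,0,0,0],[0,0,0,0]])

```text
time: 32.48
position: [0.563, 0.1042, 0.2203]
orientation: [-0.0, 0.812, 0.583, -0.0]
force: [-0.2, 0.1, 0.3]
finger_gap: 1.002
```

Run:
```python
from h import *
c=grab('wrist','w16');s=grab('side','side1')
q,_=tool();print(q['position'],q['time'],q['force'],q['finger_gap'])
# expected seated tops vs side view
for b,z in zip([[.6062,.2312],[.5891,.1811],[.5742,.1375],[.5613,.0997]],[.081,.068,.065,.061]): print(proj(s,[*b,z]).round(1))
a=cv2.resize(c['image'][:330,160:480,::-1],(480,495));b=cv2.resize(s['image'][190:355,280:387,::-1],(320,495),interpolation=cv2.INTER_CUBIC)
cv2.imwrite('pics/fin.png',np.hstack([a,b]))
```

```text
[0.56272979 0.10443737 0.21965386] 32.5833 [ 0.98425142 -0.68174339  0.49923073] 0.9980044547442621
[333.5 211. ]
[340.2 227.4]
[346.5 239.1]
[352.4 250.4]
```

View pics/fin.png

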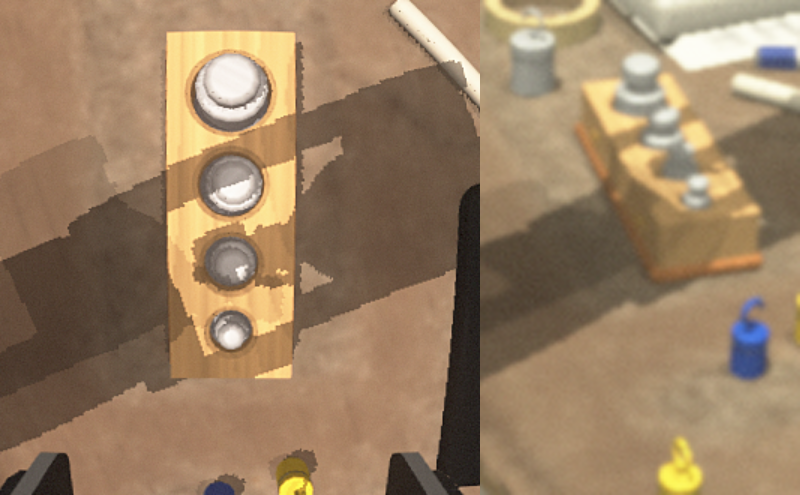

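All four are seated in size order and upright. In the side half of the picture the knob tops match the predicted seated heights (e.g. large at crop (640,57), i.e. about (333,209), against (333.5,211) expected). The gripper is open and clear, so I hand in.

```bash
python3 -c "
from rig import ctrl
print(ctrl.finish_job())"
```

```text
the job is handed in; nothing more can be done
None
```

All four knob-topped weights are back in their bores, largest in the widest down to smallest in the narrowest. I gripped each by its knob, lowered it in until the wrist felt the bore floor, and released it there. The job was handed in at about 32.6 s of the 93 s allowed.

- **Seating:** each weight met the floor at its expected height (11, 14, 23 and 29 mm above the block's underside, within about 1 mm). The contact forces I read at the end of each lowering were under 10 N.
- **Last pictures:** the final wrist and side views show all four upright and inside their bores. I checked the large weight's top in the side view and it was within about 2 px of its predicted seated position.
- **Bystanders:** I never reached for the hook weights, tape roll or tin. The big hook weight and the tape's edge show in the final side crop. I did not check the little hook weight or the tin again in a picture before handing in.
- **Disagreements:**
  - The top and side cameras put the knobs about 3 mm too high, and the wrist camera corrected this.
  - The spacing between bores came out 1–2% short of the given figures.
  - On the small weight, the automatic circle fit failed at the final alignment over its bore, so I read that position from the picture instead.

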